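# Hang a bent hoop on a gated spray hook

## Robot

A 6-joint arm with a two-finger parallel gripper is mounted at the origin on the work surface; the furniture and walls round the work are solid. World frame = base frame: x ahead of the robot, y to its left, z up, the work surface at z = 0. Lengths are in m, angles in rad, forces in N, time in s.
With the tool pointing down it reaches from about 0.3 to 0.775 m from the base axis. Payload 14.6 kg.
Tool frame: the origin (TCP) lies midway between the tips of the shut fingers; the grasp point (between the pads) lies 19 mm behind it; z points along the fingers, y is the line along which they close (so a half turn about z gives the same grasp; the last joint's range is limited). The gripper opens to 94 mm and grips with 3 to 60 N. Pads are 16 mm wide; open, the fingers measure 119 mm over their backs; the gripper's body (75 mm by 177 mm) begins 78 mm behind the grasp point.
Start: joints at [-1.243, 0.3, 1.521, -0, 1.321, -0.067], TCP at [0.212, -0.508, 0.205] pointing down, gripper open.
Joint ranges: [-3.03, 3.03], [-0.79, 2.21], [0.23, 2.52], [-1.04, 4.18], [0, 3.07], [-2.55, 2.55]. Speed limits (rad/s): [2.22, 2.22, 2.57, 3.14, 3.14, 3.14].

## Interface

Orientations are given as [roll, pitch, yaw] about the fixed x, y, z axes, in that order (R = Rz(yaw) Ry(pitch) Rx(roll)).
In Python, from station import ctrl gives the robot as it stands. The module is installed in compiled form; this text tells all that it offers.
- The arm moves only by the tool servo_tool, never from a script. Its argument "plan" is a list of rows, each a list of 7 numbers: the opening in per cent of the stroke, from 0 (shut) to 100 (fully open), then the shift along the tool's x, y, z in m, then the turn, a rotation vector about the tool's x, y, z in rad. A call has exactly 8 rows; each row shifts and turns the commanded pose from where the row before left it, along the tool's axes as they then stand; what a row does not reach is not made up. A row lasts 1/8 s, in which the tool goes at most 62.5 mm and 10.7 degrees, less where a joint would pass 70% of its speed; a pose out of reach is approached as far as the arm can. A call with a gripper value outside its range is refused whole. The fingers move at their own pace and stop on an object; "force" is the grip in N (left out, the last holds). Time passes only in rows, so rows that do not move let the fingers close, or fill a call up. It gives the time, the measured TCP pose, the force, the opening and the grip force at its end, in the units of the state.
- ctrl.get_obs(): the state, without advancing time (a new reading comes with each control period).
- ctrl.camera(name): name is "scene" or "top" or "wrist"; returns a dict with "pixels" (420x560x3 uint8, red, green, blue), "z_map" (420x560 float32, m along the optical axis (not along the pixel's ray), 0 where there is no reading), "mtx" (3x3 intrinsics, pixels), "pose" (4x4, takes a point from camera to world coordinates). Camera axes: x right, y up, looking along -z (the intrinsics and any distortion apply to the point x, -y, -z); pixel columns grow to the right and rows downward; lengths in m; the calibration is good to about 2 mm. The wrist camera is an equidistant fisheye: a pixel r from the principal point sees the ray r / f radians off the axis. A picture is of the moment at which its call begins.
- ctrl.hand_in(): hands the job in; it is judged then, once.
The state is a dict: "time_s": time; "qpos": joint angles; "joint_vel": joint speeds; "tau": joint torques, N m; "ee_pos": TCP position; "eef_rot": TCP orientation; "force": force on the tool from outside, world axes, zero at the start; "moment": the same for the moment, N m; "grip_width": finger opening in m; "grip_force": force on a finger pad.
Only numpy, scipy, OpenCV 4.12 (cv2) and the standard library are available. Lean on these libraries where they do the work, as an engineer would, in place of code of your own. Each camera call takes 0.05 s, during which the arm holds its last target. There are 200 camera calls.

## Task

Hang the bent maple hoop on the spray stand's J-hook: lift it from its rack by the rim and press the rim down past the sprung keeper, right into the bowl, so that the keeper snaps shut above it; then, as a tug test, draw the hoop up against the closed keeper and keep up a pull of about 10 N for a second. Lower it back and leave it hanging still in the bowl; bare maple dents, so hoop and hook must at no time press on each other with more than 20 N, and leave the other things on the bench where they are.

Things in the scene. Friction and masses are not known exactly. Their poses are not given: they have to be found in the camera images.
- hoop: bent maple hoop, a plain narrow wooden ring: outer diameter 170 mm, inner 156 (rim 7 mm thick), 11 mm wide along its axis, 60 to 130 g. Origin: its centre; x: its axis, level. It stands upright, the rim's top 85 mm above the origin. Pinch the rim's two flat sides (facing +x and -x) from above; it may turn a little between the fingers under load.
- rack: fixed wooden rack in which the hoop starts: board 100 x 140 x 12 mm with two rails along x (16 mm thick, 50 mm high, at y = +-48 mm), each with a slot 14.5 mm wide that holds the hoop square to the rack's x, 16 mm off the bench. Origin: centre of the underside. Lift the hoop straight up by 50 mm to clear it.
- hook: fixed J-hook of 8 mm round steel bar in its own x-z plane, mouth up. Origin: middle of the bowl, on top of the bar, 0.2 to 0.24 m up; the rim's inner face rests there, hoop axis along x, hoop centre 78 mm below. Nose (free end) at -x, robot's side; shank at +x; 23 mm between their inner faces (x = +-11.5). An arm 55 mm above the origin runs back from the shank.
- nose (a point): tip of the hook's nose, 51.5 mm above the bowl, 18.5 mm in front of its middle (hook's -x); the rim goes over it from above, the hook's end threaded through the hoop from the front. Fingers fit 25 mm or more to one side (hook's y) of the hook; keep the gripper's body above or beside nose and arm.
- keeper (a joint): angle, rad, of the sprung steel flap (8 mm wide, 3 thick) across the hook's mouth. Its hinge is a collar pushed onto the shank by hand: 36 to 45 mm above the bowl, not measured. 0: closed, level on its stop, cannot swing up, underside 1.5 mm below the hinge; grows to 1.4 swinging down. The rim pushes it down with 4 to 10 N, best 4 mm nearer the nose than mid-mouth; it springs back within 6 mm of the bowl.
- stand: fixed spray stand that carries the hook: grey foot 160 x 105 x 14 mm and an upright 12 mm steel rod, 308 mm high, 80 mm behind the hook's bowl. Origin: foot of the rod on the bench.
- varnish: small black-capped varnish bottle, 39 mm wide, 96 mm tall; a bystander, leave it. Origin: centre of its underside.
- can: white can with grey lid, 58 mm wide, 86 mm tall; a bystander, leave it. Origin: centre of its underside.
- block: rosewood block 60x100x28 mm; a bystander, leave it. Origin: centre of its underside.
- tape: roll of masking tape lying flat, 92 mm wide, 19 mm high; a bystander, leave it. Origin: centre of its underside.
- mouse: dark sanding block 50x103x38 mm; a bystander, leave it. Origin: centre of its underside.
- oil: small brown bottle, 38 mm wide, 78 mm tall; a bystander, leave it. Origin: centre of its underside.
- glue_bottle: glue bottle with orange cap, 48 mm wide, 128 mm tall; a bystander, leave it. Origin: centre of its underside.

How it is judged:
On the way, in this order (a step that is already met when the one before it is completed fails the run):
1. the rim sits in the bowl of the hook and the keeper has closed above it (z of hoop in the frame of hook between -0.083 and -0.072 m and x of hoop in the frame of hook between -0.012 and 0.012 m and y of hoop in the frame of hook between -0.02 and 0.02 m and value of joint keeper below 0.12 rad and angle between the x axis of hoop and the x axis of hook, either way round below 0.3 rad), for 0.2 s.
2. the hoop is drawn up against the underside of the closed keeper with more than 6 N (z of hoop in the frame of hook above -0.058 m and x of hoop in the frame of hook between -0.015 and 0.015 m and value of joint keeper below 0.12 rad and contact force between hoop and hook above 6 N), for 0.3 s.
At the end, for the whole second after the job is handed in: The hoop hangs in the bowl (centre 72 to 83 mm below the hook's origin, within 12 mm of it along the hook's x and 20 mm sideways, its axis within 0.3 rad of the hook's x), the keeper is closed (under 0.12 rad), the hoop is let go and at rest (all of step 1 and linear speed of hoop below 0.03 m/s and angular speed of hoop below 0.4 rad/s and contact force between hoop and the fingers below 0.1 N); the robot touches nothing.
It fails at once if hoop and hook press on each other with more than 20 N (contact force between hoop and hook above 20 N).
It fails at once if a bystander is shifted by more than 20 mm (distance of any of varnish, can, block, tape, mouse, oil, glue_bottle from where it was at the start of the episode above 0.02 m).
It also fails if it takes over 72 s, if anything falls off the work surface, if the arm or the gripper's body presses on something with over 40 N, if the wrist force passes 120 N, or if a joint passes its speed limit or range.

## Working session

There is one attempt and no reset: what is moved stays moved. The work goes in short steps, Python scripts to look and compute and a tool call to move; the robot and the scene stay as the last step left them, time stands still between calls to the robot, and variables do not carry over. Pictures are saved under pics/ and viewed, at most 10 in all, crops included, and the job is handed in when it is done.

Besides the shell and the picture viewer there is one more tool, called as name(argument=value, ...), one argument or row to a line, values as JSON. servo_tool: Moves the arm, as the interface text tells. Its arguments: {"type":"object","properties":{"plan":{"type":"array","items":{"type":"array","items":{"type":"number"}}},"force":{"type":"number"}},"required":["plan"]}

```bash
mkdir -p pics
cat > h.py <<'E'
import numpy as np, cv2
from station import ctrl
def cam(n,f=None):
    c=ctrl.camera(n)
    if f: cv2.imwrite('pics/'+f,cv2.cvtColor(c['pixels'],cv2.COLOR_RGB2BGR))
    return c
def pts(c):
    """world point of each pixel for pinhole cameras (z_map)"""
    h,w=c['z_map'].shape; u,v=np.meshgrid(np.arange(w),np.arange(h)); K=c['mtx']; z=c['z_map']
    P=np.stack([(u-K[0,2])/K[0,0]*z,-(v-K[1,2])/K[1,1]*z,-z],-1)
    return P@c['pose'][:3,:3].T+c['pose'][:3,3]
E
python3 - <<'E'
from h import *
np.set_printoptions(precision=3,suppress=True)
for n in('scene','top'):
    c=cam(n,n+'0.png'); np.savez(n+'0.npz',**{k:c[k] for k in('pixels','z_map','mtx','pose')})
    print(n,c['mtx'],c['pose'],{k:np.shape(v) for k,v in c.items()})
print(ctrl.get_obs())
E
```

```text
scene [[470.02    0.    283.506]
 [  0.    470.02  200.336]
 [  0.      0.      1.   ]] [[-0.575  0.466 -0.672 -0.317]
 [-0.818 -0.347  0.459  0.646]
 [-0.019  0.814  0.581  0.97 ]
 [ 0.     0.     0.     1.   ]] {'pixels': (420, 560, 3), 'z_map': (420, 560), 'mtx': (3, 3), 'pose': (4, 4)}
top [[426.067   0.    277.804]
 [  0.    426.067 211.629]
 [  0.      0.      1.   ]] [[ 0.03   0.986 -0.163  0.361]
 [-0.999  0.033  0.016  0.039]
 [ 0.021  0.163  0.986  1.417]
 [ 0.     0.     0.     1.   ]] {'pixels': (420, 560, 3), 'z_map': (420, 560), 'mtx': (3, 3), 'pose': (4, 4)}
{'time_s': 0.1, 'qpos': array([-1.243,  0.3  ,  1.521, -0.   ,  1.321, -0.067]), 'joint_vel': array([-0.001, -0.002, -0.002, -0.   , -0.   , -0.001]), 'tau': array([  0.   , -53.265, -35.329,   0.071,   0.024,  -0.   ]), 'ee_pos': array([ 0.211, -0.507,  0.205]), 'eef_rot': array([-3.141, -0.   ,  0.395]), 'force': array([0.227, 1.123, 0.153]), 'moment': array([ 0.022, -0.013, -0.027]), 'grip_force': 0.0, 'grip_width': 0.0939733453711421}
```

View pics/scene0.png

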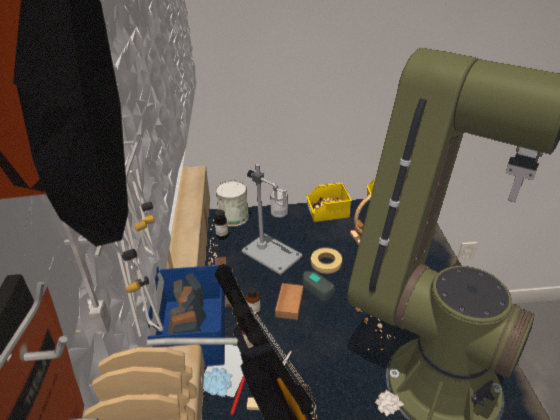

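View pics/top0.png

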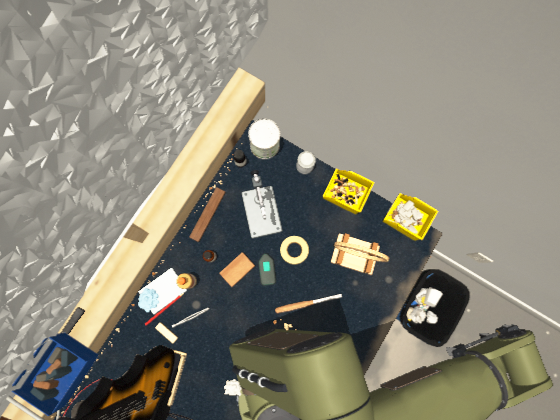

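The scene view shows the stand at (265,250) with the hook arm near (270,185), and the hoop at (360,215), half hidden by the arm. The top view shows the rod's top at (256,180), the hook around (265,200), and the rack and hoop at (360,253).

Run:
```python
from h import *
np.set_printoptions(precision=3,suppress=True)
c={n:dict(np.load(n+'0.npz')) for n in('scene','top')}
t=cv2.cvtColor(c['top']['pixels'],2*2) if 0 else c['top']['pixels'][...,::-1]; s=c['scene']['pixels'][...,::-1]
a=cv2.resize(t[165:245,235:295],None,fx=6,fy=6,interpolation=cv2.INTER_CUBIC)
b=cv2.resize(t[225:280,325:395],None,fx=6,fy=6,interpolation=cv2.INTER_CUBIC)
d=cv2.resize(s[150:280,235:305],None,fx=4.5,fy=4.5,interpolation=cv2.INTER_CUBIC)[:600]
out=np.zeros((600,800,3),np.uint8)
out[:480,:360]=a; out[:330,370:790]=b; out[340:,370:]=0
d2=cv2.resize(s[155:215,240:300],None,fx=4.2,fy=4.2,interpolation=cv2.INTER_CUBIC); out[340:592,370:622]=d2
cv2.imwrite('pics/z.png',out)
P=pts(c['top']); p=P.reshape(-1,3)
def sel(x0,x1,y0,y1,zl,zh):
    Q=P[y0:y1,x0:x1].reshape(-1,3); return Q[(Q[:,2]>zl)&(Q[:,2]<zh)]
H=sel(325,395,225,280,.125,.21); print('hoop hi',len(H),H.mean(0))
H2=sel(325,395,225,280,.09,.21)
for q in (H,H2):
    m=q[:,:2].mean(0); u,S,v=np.linalg.svd(q[:,:2]-m); print(m,v[0],np.degrees(np.arctan2(v[0,1],v[0,0])),S, q[:,2].max())
R=sel(325,395,225,280,.035,.07); m=R[:,:2].mean(0); print('rails',len(R),m,R[:,2].mean())
print(cv2.minAreaRect((sel(325,395,225,280,.008,.07)[:,:2]*1000).astype(np.float32)))
for zl,zh in((.008,.022),(.19,.33)):
    S=sel(235,295,165,245,zl,zh); print(zl,len(S),S.mean(0),cv2.minAreaRect((S[:,:2]*1000).astype(np.float32)))
S=sel(235,295,165,245,.15,.34)
for r in S[np.argsort(S[:,0])]: print(r,end=' ')
```

```text
hoop hi 216 [ 0.464 -0.234  0.171]
[ 0.464 -0.234] [-0.267 -0.964] -105.50415680309287 [0.67  0.049] 0.19334250033657518
[ 0.464 -0.234] [-0.27  -0.963] -105.63675061706013 [0.744 0.051] 0.19334250033657518
rails 330 [ 0.459 -0.244] 0.04930521220632131
((469.3584289550781, -266.56658935546875), (177.82785034179688, 220.14524841308594), 3.4568042755126953)
0.008 1387 [0.586 0.067 0.015] ((618.6468505859375, 60.742496490478516), (274.8782653808594, 187.8241424560547), 3.5108535289764404)
0.19 248 [0.61  0.076 0.272] ((598.7614135742188, 73.67642974853516), (132.72805786132812, 23.453166961669922), 13.824542999267578)
[0.535 0.055 0.269] [0.535 0.06  0.268] [0.536 0.057 0.266] [0.537 0.058 0.239] [0.537 0.058 0.219] [0.537 0.06  0.237] [0.538 0.055 0.23 ] [0.538 0.057 0.266] [0.538 0.06  0.266] [0.538 0.055 0.266] [0.541 0.058 0.263] [0.542 0.06  0.259] [0.543 0.055 0.255] [0.545 0.06  0.26 ] [0.545 0.063 0.255] [0.548 0.058 0.26 ] [0.548 0.061 0.259] [0.548 0.063 0.259] [0.549 0.064 0.211] [0.55  0.058 0.261] [0.55  0.061 0.259] [0.551 0.063 0.256] [0.552 0.058 0.214] [0.553 0.064 0.25
[... 3839 characters left out ...]
 [0.653 0.094 0.273] [0.653 0.089 0.274] [0.654 0.083 0.272] [0.654 0.097 0.27 ] [0.654 0.089 0.281] [0.654 0.092 0.269] [0.655 0.086 0.267] [0.655 0.094 0.276] [0.655 0.086 0.277] [0.656 0.097 0.273] [0.656 0.092 0.273] [0.656 0.084 0.274] [0.658 0.089 0.278] [0.658 0.086 0.278] [0.658 0.081 0.268] [0.658 0.078 0.268] [0.658 0.095 0.276] [0.658 0.083 0.277] [0.659 0.092 0.274] [0.659 0.097 0.272] [0.659 0.081 0.274] [0.66  0.092 0.279] [0.66  0.1   0.267] [0.66  0.078 0.27 ] [0.66  0.095 0.279] [0.66  0.084 0.28 ] [0.661 0.089 0.278] [0.661 0.081 0.278] [0.661 0.097 0.274] [0.661 0.086 0.276] [0.663 0.092 0.281] [0.663 0.089 0.28 ] [0.664 0.086 0.278] [0.664 0.084 0.276] [0.665 0.081 0.274]
```

View pics/z.png

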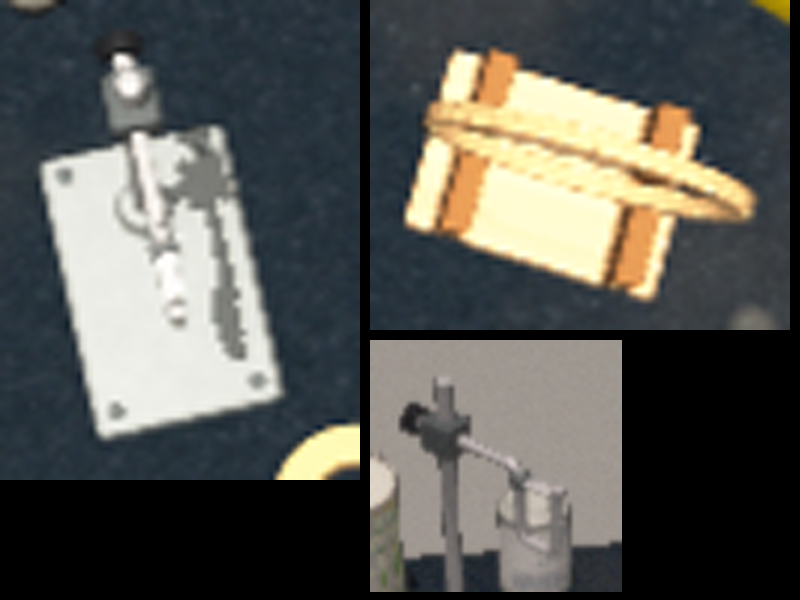

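The crops show the hook bar running from the clamp (130,100) to the nose (178,315). The rack has its rails at (480,120) and (640,200), and the hoop runs from (430,115) to (750,200). Next I fit a circle to the hoop and plan the grasp, 23° off the top on the hoop's -y side with a 15° tilt so the gripper body misses the rod.

```bash
cat >> h.py <<'E'
from scipy.spatial.transform import Rotation as Ro
from scipy.optimize import least_squares
np.set_printoptions(precision=4,suppress=True)
PHI,TAU=np.radians(23),np.radians(15)
def grasp(C,psi):
    """TCP pose for gripping a hoop with centre C, axis yaw psi, at PHI off the top on its -y side"""
    a=np.array([np.cos(psi),np.sin(psi),0]);b=np.array([-np.sin(psi),np.cos(psi),0]);k=np.array([0,0,1.])
    z=np.sin(TAU)*b-np.cos(TAU)*k
    G=np.asarray(C)+.0815*(-np.sin(PHI)*b+np.cos(PHI)*k)
    return G+.019*z, np.stack([np.cross(a,z),a,z],1)
def cur():
    o=ctrl.get_obs(); return o['ee_pos'],Ro.from_euler('xyz',o['eef_rot']).as_matrix(),o
def goal(p,R):
    """shift first along present tool axes, and turn; also shift along the goal's axes"""
    q,S,o=cur(); print('shift(now axes)',S.T@(p-q),'shift(goal axes)',R.T@(p-q),'turn',Ro.from_matrix(S.T@R).as_rotvec(),'t',o['time_s'])
def fithoop(H):
    m=H[:,:2].mean(0); d=np.linalg.svd(H[:,:2]-m)[2][0]; d=d*np.sign(d[1])
    s=(H[:,:2]-m)@d
    f=lambda x:np.hypot(s-x[0],H[:,2]-x[1])-.0830
    r=least_squares(f,[0,.1],loss='soft_l1',f_scale=.002); c=m+d*r.x[0]
    return np.r_[c,r.x[1]],np.arctan2(-d[0],d[1]),np.std(r.fun)
E
python3 - <<'E'
from h import *
c=dict(np.load('top0.npz')); P=pts(c)
Q=P[225:280,325:395].reshape(-1,3); H=Q[(Q[:,2]>.1)&(Q[:,2]<.21)]
C,psi,sd=fithoop(H); print(C,np.degrees(psi),sd)
R=Q[(Q[:,2]>.04)&(Q[:,2]<.06)&(np.linalg.norm(Q[:,:2]-C[:2],axis=1)<.1)]
print(cv2.minAreaRect((R[:,:2]*1000).astype(np.float32)))
C[2]=.101
p,Rg=grasp(C+[0,0,.07],psi); print(p,Rg); goal(p,Rg)
E
```

```text
[ 0.462  -0.2411  0.1041] -15.490605994679267 0.0024643430834185233
((462.23651123046875, -241.479736328125), (132.53990173339844, 99.90911102294922), 74.39997100830078)
[ 0.4548 -0.2671  0.2277] [[ 0.258   0.9637  0.0691]
 [ 0.9308 -0.2671  0.2494]
 [ 0.2588  0.     -0.9659]]
shift(now axes) [ 0.317  -0.1284 -0.0225] shift(goal axes) [0.2924 0.1702 0.0549] turn [ 0.1177  0.2431 -0.9004] t 0.1
```

servo_tool(
  plan=[
    [100,0,0,0,0.0196,0.0405,-0.15],
    [100,0,0,0,0.0196,0.0405,-0.15],
    [100,0,0,0,0.0196,0.0405,-0.15],
    [100,0,0,0,0.0196,0.0405,-0.15],
    [100,0,0,0,0.0196,0.0405,-0.15],
    [100,0,0,0,0.0196,0.0405,-0.15],
    [100,0.042,0.0243,0.0078,0,0,0],
    [100,0.042,0.0243,0.0078,0,0,0],
  ],
  force=60,
)

```text
time_s: 1.1
ee_pos: [0.2817, -0.4377, 0.2115]
eef_rot: [-3.141, -0.262, 1.299]
force: [1.1, -0.4, -0.0]
grip_width: 0.0937
grip_force: 0.0
```

servo_tool(
  plan=[
    [100,0.042,0.0243,0.0078,0,0,0],
    [100,0.042,0.0243,0.0078,0,0,0],
    [100,0.042,0.0243,0.0078,0,0,0],
    [100,0.042,0.0243,0.0078,0,0,0],
    [100,0.04,0.0243,0.0078,0,0,0],
    [100,0,0,0,0,0,0],
    [100,0,0,0,0,0,0],
    [100,0,0,0,0,0,0],
  ],
)

```text
time_s: 2.1
ee_pos: [0.454, -0.2685, 0.2279]
eef_rot: [3.141, -0.261, 1.299]
force: [0.1, -1.0, 0.1]
grip_width: 0.094
grip_force: 0.0
```

Run:
```python
from h import *
p,R=grasp([.462,-.2413,.171],np.radians(-15.5)); goal(p,R)
c=cam('wrist','w1.png'); print(c['mtx'],c['pose'])
z=c['z_map'];h,w=z.shape;u,v=np.meshgrid(np.arange(w),np.arange(h));K=c['mtx']
x,y=(u-K[0,2])/K[0,0],(v-K[1,2])/K[1,1];r=np.hypot(x,y);t=np.tan(np.minimum(r,1.4))/np.maximum(r,1e-9)
P=np.stack([x*t*z,-y*t*z,-z],-1)@c['pose'][:3,:3].T+c['pose'][:3,3]
H=P[(P[...,2]>.09)&(P[...,2]<.2)&(z>0)&(r<1.3)]; H=H[np.linalg.norm(H[:,:2]-[.462,-.2413],axis=1)<.1]
print(len(H)); print(fithoop(H)[0],np.degrees(fithoop(H)[1]),fithoop(H)[2])
```

```text
shift(now axes) [0.0013 0.0004 0.0006] shift(goal axes) [0.0013 0.0004 0.0006] turn [ 0.0005  0.0009 -0.0015] t 2.1
[[325.1923   0.     279.658 ]
 [  0.     325.1923 204.3481]
 [  0.       0.       1.    ]] [[ 0.9634  0.2682  0.0037  0.4624]
 [-0.2682  0.9632  0.0172 -0.2373]
 [ 0.001  -0.0176  0.9998  0.4215]
 [ 0.      0.      0.      1.    ]]
2499
[ 0.4632 -0.2408  0.103 ] -15.540798769420169 0.0006908101110093154
```

View pics/w1.png

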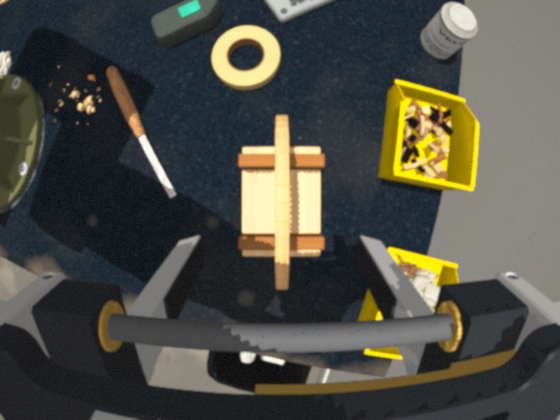

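The wrist view shows the hoop edge-on at column 282, with the fingers straddling it at (195,240) and (365,240). The fit agrees with the top view to 1 mm, so I descend and grip.

servo_tool(
  plan=[
    [100,-0.004,0.0014,0.0226,0,0,0],
    [100,-0.006,0,0.0226,0,0,0],
    [100,-0.006,0,0.0226,0,0,0],
    [0,0,0,0,0,0,0],
    [0,0,0,0,0,0,0],
    [0,0,0,0,0,0,0],
    [0,0,0,0,0,0,0],
    [0,0,0,0,0,0,0],
  ],
  force=60,
)

```text
time_s: 3.15
ee_pos: [0.4566, -0.2662, 0.1587]
eef_rot: [3.141, -0.261, 1.3]
force: [0.6, 0.7, 0.7]
grip_width: 0.0472
grip_force: 0.0
```

servo_tool(
  plan=[
    [0,0,0,0,0,0,0],
    [0,0,0,0,0,0,0],
    [0,0.0026,0,-0.0097,0,0,0],
    [0,0.0052,0,-0.0193,0,0,0],
    [0,0.0052,0,-0.0193,0,0,0],
    [0,0.0078,0,-0.029,0,0,0],
    [0,0.0078,0,-0.029,0,0,0],
    [0,0.0078,0,-0.029,0,0,0],
  ],
)

```text
time_s: 4.15
ee_pos: [0.4565, -0.2658, 0.3004]
eef_rot: [3.14, -0.26, 1.3]
force: [-0.1, 0.1, -0.3]
grip_width: 0.0008
grip_force: 0.0
```

The fingers close slowly and I lifted before they gripped, so they missed. I'll reopen and check the hoop.

servo_tool(
  plan=[
    [40,0,0,0,0,0,0],
    [40,0,0,0,0,0,0],
    [40,0,0,0,0,0,0],
    [40,0,0,0,0,0,0],
    [40,0,0,0,0,0,0],
    [40,0,0,0,0,0,0],
    [40,0,0,0,0,0,0],
    [40,0,0,0,0,0,0],
  ],
)

```text
time_s: 5.15
ee_pos: [0.4566, -0.2659, 0.2986]
eef_rot: [3.141, -0.261, 1.3]
force: [-0.4, -0.1, -1.3]
grip_width: 0.0378
grip_force: 0.0
```

```bash
cat >> h.py <<'E'
def wpts(c):
    z=c['z_map'];h,w=z.shape;u,v=np.meshgrid(np.arange(w),np.arange(h));K=c['mtx']
    x,y=(u-K[0,2])/K[0,0],(v-K[1,2])/K[1,1];r=np.hypot(x,y);t=np.tan(np.minimum(r,1.4))/np.maximum(r,1e-9)
    P=np.stack([x*t*z,-y*t*z,-z],-1)@c['pose'][:3,:3].T+c['pose'][:3,3]
    P[(z<=0)|(r>1.3)]=np.nan; return P
E
python3 - <<'E'
from h import *
P=wpts(cam('wrist')); H=P[(P[...,2]>.09)&(P[...,2]<.2)]; H=H[np.linalg.norm(H[:,:2]-[.463,-.241],axis=1)<.1]
C,psi,sd=fithoop(H); print(len(H),C,np.degrees(psi),sd,H[:,2].max()); 
C[2]=.101; p,R=grasp(C,psi); goal(p,R); print(cur()[2]['grip_width'])
E
```

```text
1768 [ 0.4378 -0.2318  0.1009] -14.964391507279208 0.0016457352383470306 0.18641084476800251
shift(now axes) [-0.0354 -0.027   0.1364] shift(goal axes) [-0.0353 -0.0269  0.1364] turn [ 0.003   0.0009 -0.0091] t 5.2
0.03768118358849054
```

Run:
```python
from h import *
c=cam('wrist','w2.png'); print(c['pose'])
P=wpts(c); H=P[(P[...,2]>.03)&(P[...,2]<.06)]; H=H[np.linalg.norm(H[:,:2]-[.463,-.241],axis=1)<.1]; print(H.mean(0),cv2.minAreaRect((H[:,:2]*1000).astype(np.float32)))
```

```text
[[ 0.9637  0.2669  0.0033  0.4648]
 [-0.2669  0.9636  0.0174 -0.2346]
 [ 0.0014 -0.0176  0.9998  0.4922]
 [ 0.      0.      0.      1.    ]]
[ 0.4699 -0.2409  0.0468] ((469.9454345703125, -241.50144958496094), (141.11734008789062, 86.4427490234375), 73.72137451171875)
```

View pics/w2.png

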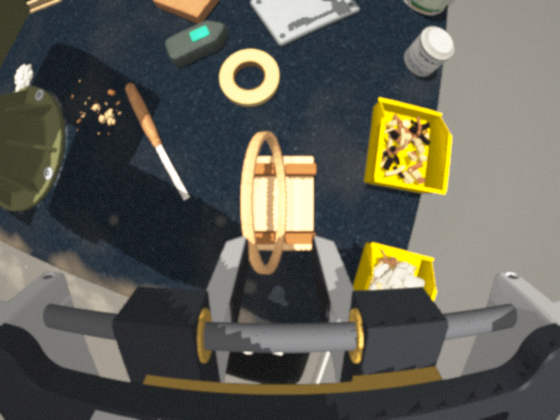

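The hoop has come out of its slots and leans toward -x: its ring runs from column 243 (upper) to 285 (lower). I'll fit its plane.

Run:
```python
from h import *
c=cam('wrist'); P=wpts(c)
hsv=cv2.cvtColor(c['pixels'],cv2.COLOR_RGB2HSV)
yy,xx=np.mgrid[:420,:560]
m=(P[...,2]>.062)&(P[...,2]<.25)&(xx>225)&(xx<300)&(yy>120)&(yy<280)&(hsv[...,1]>60)
H=P[m]; 
for _ in range(4):
    ctr=H.mean(0); U,S,V=np.linalg.svd(H-ctr,full_matrices=False); n=V[2]; d=(H-ctr)@n; H=H[abs(d)<max(.007,0)]
n=n*np.sign(n[0]); print(len(H),'normal',n,'ctr',ctr,'sd',d.std(), H.min(0),H.max(0))
e1=np.cross(n,[0,0,1]); e1/=np.linalg.norm(e1); e2=np.cross(e1,n); e2*=np.sign(e2[2])
s=(H-ctr)@e1; t=(H-ctr)@e2
r=least_squares(lambda x:np.hypot(s-x[0],t-x[1])-.0815,[0,0],loss='soft_l1',f_scale=.003)
C=ctr+e1*r.x[0]+e2*r.x[1]; print('C',C,'top',C+e2*.085,'bottom',C-e2*.085,'e1',e1,'e2',e2,'res',np.std(r.fun),'lean deg',np.degrees(np.arcsin(n[2])),'yaw',np.degrees(np.arctan2(n[1],n[0])))
```

```text
1931 normal [ 0.9404 -0.2526  0.2277] ctr [ 0.4405 -0.2309  0.1556] sd 0.0032424915275373173 [ 0.4179 -0.3175  0.0622] [ 0.4829 -0.1547  0.1858]
C [ 0.4516 -0.2355  0.1046] top [ 0.4329 -0.2305  0.1874] bottom [ 0.4703 -0.2405  0.0219] e1 [-0.2595 -0.9658  0.    ] e2 [-0.2199  0.0591  0.9737] res 0.0016919686016559808 lean deg 13.163308004934356 yaw -15.038102560638217
```

```bash
cat >> h.py <<'E'
def grasp3(C,a,b,k):
    z=np.sin(TAU)*b-np.cos(TAU)*k; G=np.asarray(C)+.0815*(-np.sin(PHI)*b+np.cos(PHI)*k)
    return G+.019*z, np.stack([np.cross(a,z),a,z],1)
E
python3 - <<'E'
from h import *
l,y=np.radians(13.2),np.radians(-15.2)
a=np.array([np.cos(y)*np.cos(l),np.sin(y)*np.cos(l),np.sin(l)]); b=np.array([-np.sin(y),np.cos(y),0]); k=np.cross(a,b)
C=np.array([.4512,-.2355,.103]); print(a,b,k)
p,R=grasp3(C+.06*k,a,b,k); goal(p,R); print(p); print('down k 60mm in tool',R.T@(-.06*k))
E
```

```text
[ 0.9395 -0.2553  0.2284] [0.2622 0.965  0.    ] [-0.2204  0.0599  0.9736]
shift(now axes) [-0.0204 -0.0399  0.0794] shift(goal axes) [-0.0173 -0.0575  0.0686] turn [-0.2206  0.0015 -0.0647] t 5.3
[ 0.4184 -0.2545  0.2166]
down k 60mm in tool [-0.0155  0.      0.058 ]
```

servo_tool(
  plan=[
    [40,0,0,0,-0.11,0.0008,-0.0324],
    [40,0,0,0,-0.11,0.0008,-0.0324],
    [40,-0.006,-0.019,0.023,0,0,0],
    [40,-0.006,-0.019,0.023,0,0,0],
    [40,-0.0053,-0.0195,0.0226,0,0,0],
    [40,0,0,0,0,0,0],
    [40,0,0,0,0,0,0],
    [40,0,0,0,0,0,0],
  ],
)

```text
time_s: 6.3
ee_pos: [0.419, -0.2548, 0.2176]
eef_rot: [2.903, -0.254, 1.367]
force: [0.0, 0.2, -0.1]
grip_width: 0.0379
grip_force: 0.0
```

Run:
```python
from h import *
l,y=np.radians(13.2),np.radians(-15.2)
a=np.array([np.cos(y)*np.cos(l),np.sin(y)*np.cos(l),np.sin(l)]); b=np.array([-np.sin(y),np.cos(y),0]); k=np.cross(a,b)
p,R=grasp3(np.array([.4512,-.2355,.103])+.06*k,a,b,k); goal(p,R)
c=cam('wrist','w3.png'); P=wpts(c)
q,S,_=cur(); T=(P-q)@S
H=T[(abs(T[...,1])<.016)&(T[...,2]>.02)&(T[...,2]<.1)&(T[...,0]>-.04)&(T[...,0]<.12)&(P[...,2]>.09)]
print(len(H),'hoop in tool frame: y mean',H[:,1].mean(),'y by x',[(x,H[abs(H[:,0]-x)<.01][:,1].mean().round(4),H[abs(H[:,0]-x)<.01][:,2].min().round(4)) for x in(-.02,0,.02,.04,.06,.08) if (abs(H[:,0]-x)<.01).any()])
```

```text
shift(now axes) [-0.0001 -0.0009  0.0009] shift(goal axes) [-0.0001 -0.0009  0.0009] turn [0.0006 0.0006 0.0008] t 6.3
2317 hoop in tool frame: y mean -0.0012867109470080403 y by x [(-0.02, np.float64(-0.0012), np.float64(0.0362)), (0, np.float64(-0.0012), np.float64(0.036)), (0.02, np.float64(-0.0012), np.float64(0.0374)), (0.04, np.float64(-0.0012), np.float64(0.0431)), (0.06, np.float64(-0.0014), np.float64(0.0563)), (0.08, np.float64(-0.0018), np.float64(0.0813))]
```

View pics/w3.png

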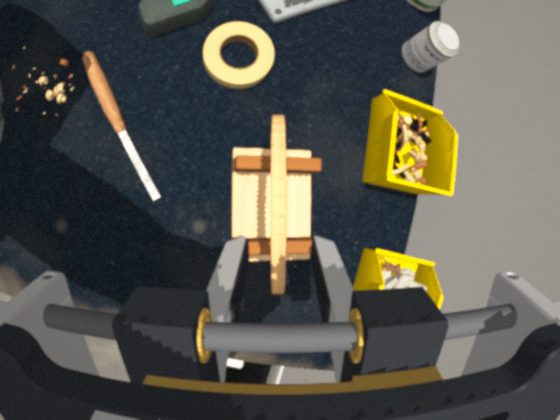

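The wrist view shows the hoop edge-on again at column 279, centred between the fingers at 225 and 335. I descend along the hoop's plane, grip, and wait until the grip is confirmed.

servo_tool(
  plan=[
    [40,-0.0052,-0.001,0.0195,0,0,0],
    [40,-0.0052,0,0.0195,0,0,0],
    [40,-0.0052,0,0.0195,0,0,0],
    [40,0,0,0,0,0,0],
    [0,0,0,0,0,0,0],
    [0,0,0,0,0,0,0],
    [0,0,0,0,0,0,0],
    [0,0,0,0,0,0,0],
  ],
  force=60,
)

```text
time_s: 7.35
ee_pos: [0.4308, -0.2579, 0.1578]
eef_rot: [2.903, -0.254, 1.367]
force: [-0.9, -0.1, 2.0]
grip_width: 0.0101
grip_force: 60.0
```

servo_tool(
  plan=[
    [0,0,0,0,0,0,0],
    [0,0,0,0,0,0,0],
    [0,0,0,0,0,0,0],
    [0,0,0,0,0,0,0],
    [0,0,0,0,0,0,0],
    [0,0,0,0,0,0,0],
    [0,0,0,0,0,0,0],
    [0,0,0,0,0,0,0],
  ],
)

```text
time_s: 8.35
ee_pos: [0.4308, -0.2578, 0.1575]
eef_rot: [2.904, -0.255, 1.367]
force: [0.2, -1.4, 3.5]
grip_width: 0.0096
grip_force: 60.0
```

servo_tool(
  plan=[
    [0,0.0013,0,-0.0048,0,0,0],
    [0,0.0026,0,-0.0097,0,0,0],
    [0,0.004,0,-0.015,0,0,0],
    [0,0.0052,0,-0.0193,0,0,0],
    [0,0.0052,0,-0.0193,0,0,0],
    [0,0.0052,0,-0.0193,0,0,0],
    [0,0.0052,0,-0.0193,0,0,0],
    [0,0,0,0,0,0,0],
  ],
)

```text
time_s: 9.35
ee_pos: [0.4065, -0.2513, 0.2668]
eef_rot: [2.902, -0.253, 1.367]
force: [0.9, -0.3, -1.1]
grip_width: 0.0101
grip_force: 60.0
```

Run:
```python
from h import *
c=cam('wrist','w4.png'); P=wpts(c); q,S,o=cur(); T=(P-q)@S
g=np.array([-.019*0,0,-.019])
H=T[(abs(T[...,1])<.012)&(T[...,2]>-.05)&(T[...,2]<.17)&(T[...,0]>.014)&(T[...,0]<.14)]
print(o['grip_width'],len(H),H[:,1].mean(),np.polyfit(H[:,0],H[:,1],1))
h=H[:,[0,2]]
r=least_squares(lambda x:np.hypot(*(h-x).T)-.083,[.03,.06],loss='soft_l1',f_scale=.002)
ph=np.arctan2(r.x[0],r.x[1]+.019);print('centre in tool',r.x,'r',np.hypot(r.x[0],r.x[1]+.019),'phi-tau',np.degrees(ph),np.std(r.fun))
```

```text
0.009823743456022277 3070 -0.00019287749535140553 [-0.0036 -0.    ]
centre in tool [0.0119 0.0609] r 0.08075571826915384 phi-tau 8.500952195840728 0.0006461946528584137
```

View pics/w4.png

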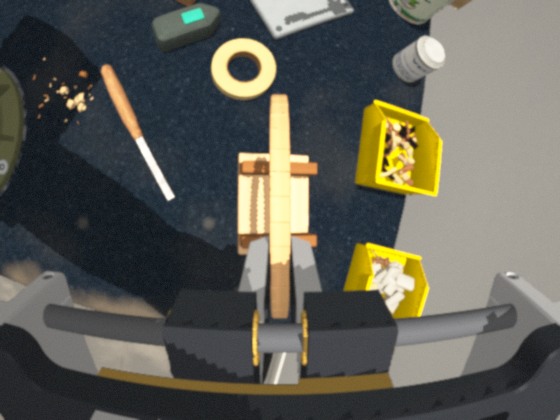

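The hoop is held at column 280, square between the pads and clear of the rack. Next is the standoff in front of the hook.

```bash
cat >> h.py <<'E'
CT=np.array([.01205,0,.0616])  # hoop centre in tool frame
def tcp_for(B,psi,hx,hy,hz):
    """TCP pose that puts hoop centre at (hx,hy,hz) in hook frame, bowl B, yaw psi"""
    a=np.array([np.cos(psi),np.sin(psi),0]);b=np.array([-np.sin(psi),np.cos(psi),0]);k=np.array([0,0,1.])
    R=grasp([0,0,0],psi)[1]; return np.asarray(B)+hx*a+hy*b+hz*k-R@CT,R
E
python3 - <<'E'
from h import *
p,R=tcp_for([.555,.0625,.213],np.radians(14.2),-.075,0,-.005); print(p); goal(p,R)
E
```

```text
[0.4891 0.0174 0.2644]
shift(now axes) [0.2704 0.009  0.0756] shift(goal axes) [0.2315 0.146  0.0632] turn [ 0.3499  0.0599 -0.4348] t 9.4
```

servo_tool(
  plan=[
    [0,0,0,0,0.0875,0.015,-0.1087],
    [0,0,0,0,0.0875,0.015,-0.1087],
    [0,0,0,0,0.0875,0.015,-0.1087],
    [0,0,0,0,0.0875,0.015,-0.1087],
    [0,0.036,0.023,0.01,0,0,0],
    [0,0.039,0.0246,0.0106,0,0,0],
    [0,0.039,0.0246,0.0106,0,0,0],
    [0,0.039,0.0246,0.0106,0,0,0],
  ],
)

```text
time_s: 10.4
ee_pos: [0.4615, -0.0719, 0.2635]
eef_rot: [-3.14, -0.264, 1.818]
force: [0.3, -0.2, -0.5]
grip_width: 0.0102
grip_force: 60.0
```

servo_tool(
  plan=[
    [0,0.039,0.0246,0.0106,0,0,0],
    [0,0.039,0.0246,0.0106,0,0,0],
    [0,0,0,0,0,0,0],
    [0,0,0,0,0,0,0],
    [0,0,0,0,0,0,0],
    [0,0,0,0,0,0,0],
    [0,0,0,0,0,0,0],
    [0,0,0,0,0,0,0],
  ],
)

```text
time_s: 11.4
ee_pos: [0.4892, 0.0167, 0.2642]
eef_rot: [-3.141, -0.263, 1.818]
force: [-0.2, 0.6, -1.4]
grip_width: 0.0102
grip_force: 60.0
```

Run:
```python
from h import *
p,R=tcp_for([.555,.0625,.213],np.radians(14.2),-.075,0,-.005); goal(p,R)
ims=[]
for n in('wrist','scene','top'):
    c=cam(n); np.savez(n+'5.npz',**{k:c[k] for k in('pixels','z_map','mtx','pose')}); ims.append(c)
w=ims[0]['pixels'][...,::-1]; s=ims[1]['pixels'][...,::-1]; t=ims[2]['pixels'][...,::-1]
out=np.zeros((600,800,3),np.uint8); out[:420,:500]=w[:,30:530]
out[:300,500:800]=cv2.resize(s[150:225,235:310],(300,300),interpolation=cv2.INTER_CUBIC)
out[300:600,500:800]=cv2.resize(t[160:220,230:290],(300,300),interpolation=cv2.INTER_CUBIC)
cv2.imwrite('pics/m5.png',out)
P=wpts(ims[0]); psi=np.radians(14.2); a=np.array([np.cos(psi),np.sin(psi)]);b=np.array([-a[1],a[0]])
hx=(P[...,:2]-[.555,.0625])@a; hy=(P[...,:2]-[.555,.0625])@b; z=P[...,2]
m=(hx>-.03)&(hx<.12)&(abs(hy)<.02)&(z>.15); print(m.sum())
for x in np.arange(-.028,.1,.004):
    k=m&(abs(hx-x)<.002)
    if k.sum()>2: print('%.3f n%d zmax %.4f zmed %.4f y %.4f..%.4f'%(x,k.sum(),z[k].max(),np.median(z[k]),np.percentile(hy[k],5),np.percentile(hy[k],95)))
```

```text
shift(now axes) [ 0.0007 -0.     -0.    ] shift(goal axes) [ 0.0007 -0.     -0.    ] turn [-0.0005 -0.0012 -0.0003] t 11.4
3840
-0.020 n82 zmax 0.2671 zmed 0.2643 y -0.0028..0.0027
-0.016 n173 zmax 0.2675 zmed 0.2461 y -0.0034..0.0039
-0.012 n20 zmax 0.2652 zmed 0.2612 y -0.0024..0.0027
-0.008 n73 zmax 0.2601 zmed 0.2584 y -0.0037..0.0039
-0.004 n77 zmax 0.2598 zmed 0.2586 y -0.0037..0.0040
0.000 n73 zmax 0.2598 zmed 0.2586 y -0.0037..0.0040
0.004 n98 zmax 0.3705 zmed 0.2584 y -0.0038..0.0040
0.008 n95 zmax 0.2619 zmed 0.2589 y -0.0050..0.0066
0.012 n140 zmax 0.2634 zmed 0.2604 y -0.0050..0.0060
0.016 n163 zmax 0.2694 zmed 0.2625 y -0.0057..0.0066
0.020 n113 zmax 0.2700 zmed 0.2672 y -0.0044..0.0056
0.024 n79 zmax 0.2710 zmed 0.2691 y -0.0029..0.0042
0.028 n61 zmax 0.2710 zmed 0.2693 y -0.0029..0.0041
0.032 n64 zmax 0.2715 zmed 0.2695 y -0.0029..0.0041
0.036 n64 zmax 0.2713 zmed 0.2695 y -0.0029..0.0042
0.040 n56 zmax 0.2714 zmed 0.2694 y -0.0029..0.0042
0.044 n60 zmax 0.2711 zmed 0.2694 y -0.0030..0.0042
0.048 n52 zmax 0.2707 zmed 0.2696 y -0.0030..0.0036
0.052 n60 zmax 0.2707 zmed 0.2693 y -0.0030..0.0043
0.056 n55 zmax 0.2712 zmed 0.2696 y -0.0030..0.0043
0.060 n55 zmax 0.2713 zmed 0.2694 y -0.0031..0.0043
0.064 n53 zmax 0.2711 zmed 0.2693 y -0.0031..0.0043
0.068 n621 zmax 0.2810 zmed 0.2714 y -0.0098..0.0112
0.072 n171 zmax 0.2805 zmed 0.2790 y -0.0101..0.0118
0.076 n590 zmax 0.3094 zmed 0.2904 y -0.0061..0.0081
0.080 n344 zmax 0.3091 zmed 0.2837 y -0.0082..0.0098
0.084 n123 zmax 0.3089 zmed 0.2798 y -0.0104..0.0112
0.088 n69 zmax 0.3073 zmed 0.2789 y -0.0109..0.0117
0.092 n49 zmax 0.2799 zmed 0.2789 y -0.0110..0.0118
0.096 n7 zmax 0.2785 zmed 0.2783 y -0.0095..0.0106
```

View pics/m5.png

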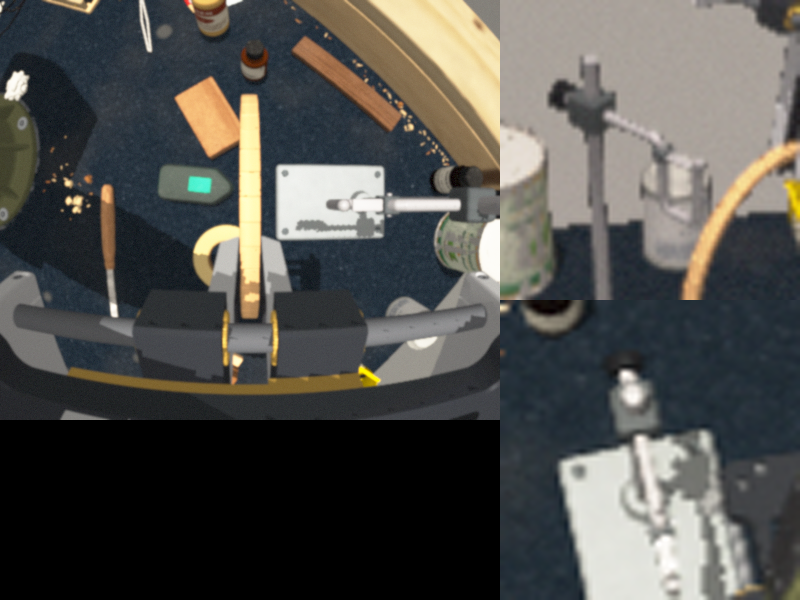

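The wrist view shows the hook's nose at (335,204), the keeper to about (365,204), the arm back to the clamp at (475,205), and the hoop edge-on at column 249, in line. Its yaw agrees. I'll settle bowl height and x offset from the scene depth and the rod's top.

Run:
```python
from h import *
psi=np.radians(14.2); a=np.array([np.cos(psi),np.sin(psi)]);b=np.array([-a[1],a[0]])
def loc(P): d=P[...,:2]-[.555,.0625]; return d@a,d@b,P[...,2]
W=wpts(dict(np.load('wrist5.npz'))); hx,hy,z=loc(W)
k=(z>.3055)&(abs(hx-.08)<.015)&(abs(hy)<.02); print('rod top',k.sum(),hx[k].mean(),hx[k].min(),hx[k].max(),hy[k].mean(),np.median(z[k]))
k=(z>.262)&(hx<-.008)&(hx>-.03)&(abs(hy)<.01); print('nose tip',hx[k].min(),hx[k].max(),hx[k].mean(),hy[k].mean(),z[k].max())
k=(z>.255)&(z<.2615)&(hx>-.014)&(hx<.006)&(abs(hy)<.01); print('keeper x',hx[k].min(),hx[k].max(),'z',z[k].mean(),hy[k].mean())
for n in('scene0','scene5','top0'):
    P=pts(dict(np.load(n+'.npz'))); hx,hy,z=loc(P)
    k=(z>.3)&(abs(hx-.08)<.02)&(abs(hy)<.03); print(n,'rod top',hx[k].mean(),hy[k].mean(),np.sort(z[k])[-5:])
    k=(hx>.03)&(hx<.06)&(abs(hy)<.01)&(z>.2)&(z<.3); print(' arm',z[k].max(),hy[k].mean())
    m=(hx>-.03)&(hx<.03)&(abs(hy)<.012)&(z>.17)&(z<.3)
    for zz in np.arange(.196,.28,.004):
        q=m&(abs(z-zz)<.002)
        if q.sum(): print('  %.3f'%zz,(np.sort(hx[q])*1000).round().astype(int),(hy[q].mean()*1000).round(1))
```

```text
rod top 224 0.07998594573827297 0.0740766729242628 0.08764854208943755 0.0008024087192972854 0.307475368632636
nose tip -0.021206210125921346 -0.013126942199833097 -0.017562310653324618 0.00016306404558573862 0.2674839911050842
keeper x -0.013292314463142907 0.00598671751775611 z 0.2585364311651255 0.00015421180520946184
scene0 rod top 0.08001908384294784 0.0022633193081375465 [0.306  0.3064 0.3064 0.3065 0.3065]
 arm 0.2715718490552955 0.0019076007843474658
  0.208 [-11 -10  -2  15] -0.7
  0.212 [-11  -8  -2  -1  -1   2   4   8  10  11  17] 2.3
  0.216 [-16 -16  -8  -7   0   3   4   6  10  11  12  12  14  17] 2.2
  0.220 [-20 -17 -15 -13] 3.0
  0.224 [-20 -19 -18 -14  11  15  15  19] 2.5
  0.228 [-18 -18 -12  13  14  16  19] 2.2
  0.232 [-19 -19 -14  15  16  17] 2.9
  0.236 [-19 -19 -18 -17 -16 -14  11  14  17  19] 3.0
  0.240 [-18 -18  13  14  14  16  20] 1.0
  0.244 [-18 -18 -15 -14  16  17] 2.3
  0.248 [-20 -19 -17 -16  11  11  13  16] 3.3
  0.252 [-19 -18 -15] 2.0
  0.256 [-19 -19 -14 -14  -4  -3  -2  -1   2   3   6   7   8   8  11  12  12  13
  14  17] 2.4
  0.260 [-20 -19 -15 
[... 1044 characters left out ...]
  0.264 [-23 -20 -19 -18 -17 -17  12  12  14  17  18  21  21  25  27] 1.9
  0.268 [14 19 19 22 25 25 26 29] 1.2
top0 rod top 0.07945576333884562 -0.00037794365169440666 [0.3089 0.309  0.3092 0.3096 0.3114]
 arm 0.2758453359648445 -0.00017379385923564232
  0.208 [7] 3.3
  0.212 [-5 -4] -0.1
  0.220 [-19] -0.0
  0.232 [-18] -3.2
  0.236 [-18] 2.5
  0.240 [-19] -0.2
  0.256 [-14  -9  -4  -2   7   8   9] -0.3
  0.260 [-13 -11  -8  -8  -7  -6  -5  -3  -2   0   1   2   4   4   6   8   9  10
  10  12  15  16  16  16  19  19] -0.0
  0.264 [-17 -14   3   7  11  11  13  21] 0.8
  0.268 [-21 -20 -20 -18 -18  13  14  16  17  17  19  20  24] -1.0
  0.272 [18 21 22 22 24 25 27 28 30] -0.5
  0.276 [27] 0.7
```

Bowl is at about (0.555, 0.063, 0.213), the keeper's top at 0.2585 and the rod 80 mm behind, as specified. I thread the hoop to 4 mm on the nose side of mid-mouth and check.

servo_tool(
  plan=[
    [0,0.0007,0.015,0,0,0,0],
    [0,0,0.018,0,0,0,0],
    [0,0,0.018,0,0,0,0],
    [0,0,0.013,0,0,0,0],
    [0,0,0.007,0,0,0,0],
    [0,0,0,0,0,0,0],
    [0,0,0,0,0,0,0],
    [0,0,0,0,0,0,0],
  ],
)

```text
time_s: 12.55
ee_pos: [0.5577, 0.0349, 0.2645]
eef_rot: [-3.141, -0.263, 1.819]
force: [0.8, -0.5, -0.4]
grip_width: 0.0099
grip_force: 60.0
```

```bash
cat > chk.py <<'E'
from h import *
import sys
B=np.array([.555,.0625,.213]); psi=np.radians(14.2); a=np.array([np.cos(psi),np.sin(psi)]);b=np.array([-a[1],a[0]])
q,S,o=cur(); print('hoop by tool, hook frame:',(q+S@CT-B)@np.array([[*a,0],[*b,0],[0,0,1]]).T,'F',o['force'],o['moment'],'t',o['time_s'])
c=cam('wrist',sys.argv[1] if len(sys.argv)>1 else None); P=wpts(c); d=P[...,:2]-B[:2]; hx,hy,z=d@a,d@b,P[...,2]-B[2]
hs=cv2.cvtColor(c['pixels'],cv2.COLOR_RGB2HSV)
T=(P-q)@S
m=(hs[...,1]>60)&(abs(hx)<.03)&(hy>-.02)&(hy<.1)&(z>-.17)&(z<.12)
H=np.stack([hx[m],hy[m],z[m]],1); print('hoop n',len(H),'x',H[:,0].mean(),'lean fit',np.polyfit(H[:,1],H[:,0],1))
r=least_squares(lambda x:np.hypot(H[:,1]-x[0],H[:,2]-x[1])-.0830,[0,-.02],loss='soft_l1',f_scale=.002); print('centre y,z',r.x,np.std(r.fun))
g=(hs[...,1]<60)&(abs(hy)<.006)
for n,k in(('nose',g&(hx<-.012)&(hx>-.028)&(z>.048)&(z<.06)),('keeper',g&(hx>-.014)&(hx<.008)&(z>-.01)&(z<.05)),('arm',g&(hx>.03)&(hx<.06)&(z>.04)&(z<.07))):
    if k.sum(): print(n,k.sum(),'x',hx[k].min(),hx[k].max(),'z med',np.median(z[k]),z[k].max())
E
python3 chk.py
```

```text
hoop by tool, hook frame: [-0.0042  0.0002 -0.0048] F [ 0.8422 -0.4906 -0.4241] [-0.1179 -0.1461  0.0009] t 12.55
hoop n 2831 x -0.0038288278610488745 lean fit [-0.0094 -0.0036]
centre y,z [ 0.0001 -0.0055] 0.000998866562505667
nose 160 x -0.02111103124276662 -0.012558787286352102 z med 0.051992566871499474 0.05445493963390577
keeper 166 x -0.013994026319646387 0.007587528524799595 z med 0.045582698004803024 0.04991219016239126
arm 647 x 0.030043775242396778 0.059999696647813835 z med 0.05633644466933399 0.0589126266905082
```

servo_tool(
  plan=[
    [0,-0.0016,0,0.0058,0,0,0],
    [0,-0.0016,0,0.0058,0,0,0],
    [0,-0.0013,0,0.0048,0,0,0],
    [0,-0.0013,0,0.0048,0,0,0],
    [0,0,0,0,0,0,0],
    [0,-0.0004,0,0.0014,0,0,0],
    [0,-0.0004,0,0.0014,0,0,0],
    [0,0,0,0,0,0,0],
  ],
)

```text
time_s: 13.6
ee_pos: [0.558, 0.0348, 0.2395]
eef_rot: [-3.141, -0.263, 1.819]
force: [1.3, -0.3, -0.9]
grip_width: 0.01
grip_force: 60.0
```

servo_tool(
  plan=[
    [0,-0.0004,0,0.0014,0,0,0],
    [0,-0.0004,0,0.0014,0,0,0],
    [0,-0.0004,0,0.0014,0,0,0],
    [0,0,0,0,0,0,0],
    [0,-0.0004,0,0.0014,0,0,0],
    [0,-0.0004,0,0.0014,0,0,0],
    [0,0,0,0,0,0,0],
    [0,0,0,0,0,0,0],
  ],
)

```text
time_s: 14.6
ee_pos: [0.5581, 0.0348, 0.2323]
eef_rot: [3.142, -0.263, 1.819]
force: [0.2, 0.6, 5.4]
grip_width: 0.0103
grip_force: 60.0
```

servo_tool(
  plan=[
    [0,-0.0004,0,0.0014,0,0,0],
    [0,-0.0004,0,0.0014,0,0,0],
    [0,-0.0004,0,0.0014,0,0,0],
    [0,0,0,0,0,0,0],
    [0,-0.0004,0,0.0014,0,0,0],
    [0,-0.0004,0,0.0014,0,0,0],
    [0,0,0,0,0,0,0],
    [0,0,0,0,0,0,0],
  ],
)

```text
time_s: 15.6
ee_pos: [0.5579, 0.0345, 0.2249]
eef_rot: [-3.141, -0.263, 1.819]
force: [-2.0, -1.2, 5.1]
grip_width: 0.0102
grip_force: 60.0
```

```bash
python3 chk.py
```

```text
hoop by tool, hook frame: [-0.0041 -0.0002 -0.0445] F [-1.9625 -1.1523  5.0709] [0.1486 0.2206 0.0966] t 15.6
hoop n 2923 x -0.003986883454365041 lean fit [-0.0106 -0.0038]
centre y,z [ 0.0015 -0.0442] 0.0018898983526883272
nose 250 x -0.020764797670825976 -0.012106666163911487 z med 0.052064594384951784 0.05467131414284329
keeper 371 x -0.013869911477160036 0.007992156348217054 z med 0.037853545869410005 0.04994414761224705
arm 968 x 0.030000176629671752 0.05991647737292455 z med 0.05629596839431719 0.05870784037844187
```

servo_tool(
  plan=[
    [0,-0.0004,0,0.0014,0,0,0],
    [0,-0.0004,0,0.0014,0,0,0],
    [0,-0.0004,0,0.0014,0,0,0],
    [0,-0.0004,0,0.0014,0,0,0],
    [0,-0.0004,0,0.0014,0,0,0],
    [0,-0.0004,0,0.0014,0,0,0],
    [0,0,0,0,0,0,0],
    [0,0,0,0,0,0,0],
  ],
)

```text
time_s: 16.65
ee_pos: [0.5576, 0.0343, 0.2155]
eef_rot: [-3.139, -0.263, 1.818]
force: [-4.9, -2.5, -0.7]
grip_width: 0.0101
grip_force: 60.0
```

servo_tool(
  plan=[
    [0,-0.0004,0,0.0014,0,0,0],
    [0,-0.0004,0,0.0014,0,0,0],
    [0,-0.0004,0,0.0014,0,0,0],
    [0,-0.0004,0,0.0014,0,0,0],
    [0,-0.0004,0,0.0014,0,0,0],
    [0,-0.0004,0,0.0014,0,0,0],
    [0,0,0,0,0,0,0],
    [0,0,0,0,0,0,0],
  ],
)

```text
time_s: 17.65
ee_pos: [0.5581, 0.0344, 0.2074]
eef_rot: [-3.141, -0.263, 1.819]
force: [-0.5, -0.6, -0.6]
grip_width: 0.0101
grip_force: 60.0
```

```bash
python3 chk.py
```

```text
hoop by tool, hook frame: [-0.0039 -0.0004 -0.0619] F [-0.4756 -0.5933 -0.6277] [-0.1555 -0.1113  0.0198] t 17.65
hoop n 2503 x -0.0036011324575525453 lean fit [-0.0081 -0.0034]
centre y,z [-0.0005 -0.0625] 0.0008186574634201101
nose 321 x -0.02080464241194299 -0.012285841171880564 z med 0.052085025434407545 0.05453452383852339
keeper 885 x -0.01395827481774831 0.007997973593330156 z med 0.04544706059426132 0.049981617259817895
arm 1203 x 0.030006948044279117 0.05996083846864941 z med 0.056396389540017994 0.05870809142202579
```

The keeper has already snapped shut above the rim (top back at +45 mm, force near zero). I lower on to near the bowl.

servo_tool(
  plan=[
    [0,-0.0005,0,0.0019,0,0,0],
    [0,-0.0005,0,0.0019,0,0,0],
    [0,-0.0005,0,0.0019,0,0,0],
    [0,-0.0005,0,0.0019,0,0,0],
    [0,-0.0004,0,0.0014,0,0,0],
    [0,-0.0003,0,0.001,0,0,0],
    [0,0,0,0,0,0,0],
    [0,0,0,0,0,0,0],
  ],
)

```text
time_s: 18.7
ee_pos: [0.5581, 0.0343, 0.1971]
eef_rot: [-3.141, -0.263, 1.819]
force: [0.8, -0.8, 0.0]
grip_width: 0.0107
grip_force: 60.0
```

servo_tool(
  plan=[
    [0,0,0,0.0006,0,0,0],
    [0,0,0,0.0006,0,0,0],
    [0,0,0,0.0006,0,0,0],
    [0,0,0,0,0,0,0],
    [0,0,0,0,0,0,0],
    [0,0,0,0,0,0,0],
    [0,0,0,0,0,0,0],
    [0,0,0,0,0,0,0],
  ],
)

```text
time_s: 19.7
ee_pos: [0.558, 0.0348, 0.1954]
eef_rot: [-3.141, -0.263, 1.819]
force: [2.8, -1.5, 4.9]
grip_width: 0.0103
grip_force: 60.0
```

```bash
python3 chk.py
```

```text
hoop by tool, hook frame: [-0.0039  0.     -0.0739] F [ 2.76   -1.4504  4.8713] [ 0.0288 -0.3468 -0.1011] t 19.7
hoop n 2566 x -0.0033512926120825345 lean fit [-0.0065 -0.0032]
centre y,z [ 0.0017 -0.0737] 0.0008280426799638745
nose 382 x -0.02084921561021692 -0.012302296062524866 z med 0.05209689196613429 0.055065341701190235
keeper 1072 x -0.013939113127338396 0.007991723165354047 z med 0.04545946915284613 0.04995040230245815
arm 1411 x 0.030009753806188495 0.05999810367225777 z med 0.05637611968677922 0.058936473103266135
```

There is 5 N upward, so the rim touches the bowl while 4 mm off mid. I lift 1.5 mm, centre it, and ease down again.

servo_tool(
  plan=[
    [0,-0.0003,0,-0.0015,0,0,0],
    [0,0,0.002,0,0,0,0],
    [0,0,0.002,0,0,0,0],
    [0,0,0,0.0005,0,0,0],
    [0,0,0,0.0005,0,0,0],
    [0,0,0,0.0005,0,0,0],
    [0,0,0,0,0,0,0],
    [0,0,0,0,0,0,0],
  ],
)

```text
time_s: 20.75
ee_pos: [0.5619, 0.0354, 0.1954]
eef_rot: [-3.141, -0.263, 1.819]
force: [0.8, -3.5, 1.9]
grip_width: 0.0097
grip_force: 60.0
```

servo_tool(
  plan=[
    [0,0,0,0.0005,0,0,0],
    [0,0,0,0,0,0,0],
    [0,0,0,0.0005,0,0,0],
    [0,0,0,0,0,0,0],
    [0,0,0,0,0,0,0],
    [0,0,0,0,0,0,0],
    [0,0,0,0,0,0,0],
    [0,0,0,0,0,0,0],
  ],
)

```text
time_s: 21.75
ee_pos: [0.562, 0.0355, 0.1946]
eef_rot: [3.141, -0.263, 1.819]
force: [0.6, -5.0, 6.1]
grip_width: 0.0102
grip_force: 60.0
```

```bash
python3 chk.py
```

```text
hoop by tool, hook frame: [ 0.0002 -0.0002 -0.0747] F [ 0.5558 -4.9897  6.1072] [-0.3881 -0.0559  0.0407] t 21.75
hoop n 2570 x 0.00028791141574389576 lean fit [-0.0075  0.0005]
centre y,z [ 0.002  -0.0742] 0.000825232966406353
nose 368 x -0.020625891980937887 -0.012128157036743461 z med 0.05208313885769922 0.054602522303026174
keeper 1057 x -0.013943476821108145 0.007960946077185496 z med 0.04549960188937771 0.04999680989673169
arm 1423 x 0.030022427351341068 0.05999368816590659 z med 0.0564104382511432 0.05899644502633025
```

The rim is seated in the bowl with the keeper shut. Now the tug test: raise 28 mm, then creep up to contact.

servo_tool(
  plan=[
    [0,0.0005,0,-0.0019,0,0,0],
    [0,0.001,0,-0.0039,0,0,0],
    [0,0.001,0,-0.0039,0,0,0],
    [0,0.001,0,-0.0039,0,0,0],
    [0,0.001,0,-0.0039,0,0,0],
    [0,0.001,0,-0.0039,0,0,0],
    [0,0.001,0,-0.0039,0,0,0],
    [0,0.0004,0,-0.0014,0,0,0],
  ],
)

```text
time_s: 22.8
ee_pos: [0.5619, 0.0355, 0.2221]
eef_rot: [-3.141, -0.263, 1.819]
force: [-1.2, 1.2, -1.2]
grip_width: 0.0101
grip_force: 60.0
```

servo_tool(
  plan=[
    [0,0,0,0,0,0,0],
    [0,0,0,-0.0005,0,0,0],
    [0,0,0,-0.0005,0,0,0],
    [0,0.0002,0,-0.0005,0,0,0],
    [0,0,0,-0.0005,0,0,0],
    [0,0,0,-0.0005,0,0,0],
    [0,0.0003,0,-0.0005,0,0,0],
    [0,0,0,0,0,0,0],
  ],
)

```text
time_s: 23.8
ee_pos: [0.562, 0.0352, 0.2249]
eef_rot: [-3.141, -0.263, 1.819]
force: [0.4, 0.5, -1.1]
grip_width: 0.0099
grip_force: 60.0
```

servo_tool(
  plan=[
    [0,0.0001,0,-0.0005,0,0,0],
    [0,0.0001,0,-0.0005,0,0,0],
    [0,0.0001,0,-0.0005,0,0,0],
    [0,0,0,0,0,0,0],
    [0,0,0,0,0,0,0],
    [0,0,0,0,0,0,0],
    [0,0,0,0,0,0,0],
    [0,0,0,0,0,0,0],
  ],
)

```text
time_s: 24.8
ee_pos: [0.562, 0.0351, 0.2264]
eef_rot: [-3.141, -0.263, 1.819]
force: [0.6, 0.6, -0.4]
grip_width: 0.0098
grip_force: 60.0
```

servo_tool(
  plan=[
    [0,0.0001,0,-0.0005,0,0,0],
    [0,0.0001,0,-0.0005,0,0,0],
    [0,0,0,0,0,0,0],
    [0,0,0,0,0,0,0],
    [0,0,0,0,0,0,0],
    [0,0,0,0,0,0,0],
    [0,0,0,0,0,0,0],
    [0,0,0,0,0,0,0],
  ],
)

```text
time_s: 25.8
ee_pos: [0.562, 0.035, 0.2274]
eef_rot: [-3.141, -0.263, 1.819]
force: [0.8, -0.3, -0.7]
grip_width: 0.01
grip_force: 60.0
```

servo_tool(
  plan=[
    [0,0.0001,0,-0.0005,0,0,0],
    [0,0.0001,0,-0.0005,0,0,0],
    [0,0,0,0,0,0,0],
    [0,0,0,0,0,0,0],
    [0,0,0,0,0,0,0],
    [0,0,0,0,0,0,0],
    [0,0,0,0,0,0,0],
    [0,0,0,0,0,0,0],
  ],
)

```text
time_s: 26.8
ee_pos: [0.562, 0.035, 0.2284]
eef_rot: [-3.141, -0.263, 1.819]
force: [0.1, 0.3, -0.9]
grip_width: 0.01
grip_force: 60.0
```

```bash
python3 chk.py
```

```text
hoop by tool, hook frame: [ 0.     -0.0008 -0.0409] F [ 0.0534  0.3197 -0.933 ] [-0.1971 -0.1266 -0.0541] t 26.8
hoop n 2549 x 0.0003430422270978677 lean fit [-0.0087  0.0005]
centre y,z [-0.0009 -0.0415] 0.0007147962453429844
nose 242 x -0.021032214774330402 -0.01217023521968343 z med 0.05209359400350319 0.05463873021392926
keeper 676 x -0.01388971614133539 0.007727746266214348 z med 0.045450875912111416 0.04995914394129561
arm 980 x 0.030040749894205743 0.05996592691895378 z med 0.056385275902418874 0.05867391970695676
```

servo_tool(
  plan=[
    [0,0.0001,0,-0.0005,0,0,0],
    [0,0.0001,0,-0.0005,0,0,0],
    [0,0,0,0,0,0,0],
    [0,0,0,0,0,0,0],
    [0,0,0,0,0,0,0],
    [0,0,0,0,0,0,0],
    [0,0,0,0,0,0,0],
    [0,0,0,0,0,0,0],
  ],
)

```text
time_s: 27.85
ee_pos: [0.562, 0.0349, 0.2294]
eef_rot: [-3.141, -0.263, 1.819]
force: [0.2, -0.1, -0.4]
grip_width: 0.0099
grip_force: 60.0
```

servo_tool(
  plan=[
    [0,0.0001,0,-0.0005,0,0,0],
    [0,0.0001,0,-0.0005,0,0,0],
    [0,0,0,0,0,0,0],
    [0,0,0,0,0,0,0],
    [0,0,0,0,0,0,0],
    [0,0,0,0,0,0,0],
    [0,0,0,0,0,0,0],
    [0,0,0,0,0,0,0],
  ],
)

```text
time_s: 28.85
ee_pos: [0.562, 0.0348, 0.2303]
eef_rot: [-3.141, -0.263, 1.819]
force: [0.5, -2.3, -6.1]
grip_width: 0.0103
grip_force: 60.0
```

Contact with the keeper, about 5 N. I raise a little further.

servo_tool(
  plan=[
    [0,0.0001,0,-0.0004,0,0,0],
    [0,0,0,0,0,0,0],
    [0,0,0,0,0,0,0],
    [0,0,0,0,0,0,0],
    [0,0,0,0,0,0,0],
    [0,0,0,0,0,0,0],
    [0,0,0,0,0,0,0],
    [0,0,0,0,0,0,0],
  ],
)

```text
time_s: 29.85
ee_pos: [0.5621, 0.0348, 0.2308]
eef_rot: [-3.141, -0.263, 1.819]
force: [1.0, -2.9, -9.6]
grip_width: 0.0098
grip_force: 60.0
```

servo_tool(
  plan=[
    [0,0,0,-0.0001,0,0,0],
    [0,0,0,0,0,0,0],
    [0,0,0,0,0,0,0],
    [0,0,0,0,0,0,0],
    [0,0,0,0,0,0,0],
    [0,0,0,0,0,0,0],
    [0,0,0,0,0,0,0],
    [0,0,0,0,0,0,0],
  ],
)

```text
time_s: 30.85
ee_pos: [0.5621, 0.0348, 0.2309]
eef_rot: [-3.141, -0.263, 1.819]
force: [0.4, -4.8, -9.5]
grip_width: 0.0101
grip_force: 60.0
```

```bash
python3 chk.py
```

```text
hoop by tool, hook frame: [ 0.     -0.001  -0.0384] F [ 0.4335 -4.8347 -9.4824] [-1.6042 -0.4578  0.0191] t 30.85
hoop n 2400 x 0.00036269221051603756 lean fit [-0.008   0.0005]
centre y,z [-0.0041 -0.0401] 0.0006085465664279419
nose 232 x -0.02079968028338149 -0.012288297235493306 z med 0.05198299522949171 0.05455817323627729
keeper 671 x -0.013871574718041998 0.007982072518494695 z med 0.04546815691849079 0.04962765664008237
arm 922 x 0.030001852316142493 0.059970753637156475 z med 0.056434261984076056 0.058907040162963636
```

About 10 N held for over a second with the keeper shut. Now I lower back to the bowl, shifting +4 mm in y to centre.

servo_tool(
  plan=[
    [0,-0.0005,0,0.0019,0,0,0],
    [0,-0.001,0,0.0039,0,0,0],
    [0,0.0003,0,0.0043,0,0,0],
    [0,0.0003,0,0.0043,0,0,0],
    [0,0.0003,0,0.0042,0,0,0],
    [0,-0.001,0,0.0039,0,0,0],
    [0,-0.001,0,0.0039,0,0,0],
    [0,-0.0009,0,0.0033,0,0,0],
  ],
)

```text
time_s: 31.9
ee_pos: [0.561, 0.039, 0.2011]
eef_rot: [-3.141, -0.263, 1.819]
force: [-0.2, -0.4, -0.5]
grip_width: 0.0102
grip_force: 60.0
```

servo_tool(
  plan=[
    [0,0,0,0,0,0,0],
    [0,-0.0002,0,0.0008,0,0,0],
    [0,-0.0002,0,0.0008,0,0,0],
    [0,0,0,0,0,0,0],
    [0,0,0,0,0,0,0],
    [0,0,0,0,0,0,0],
    [0,0,0,0,0,0,0],
    [0,0,0,0,0,0,0],
  ],
)

```text
time_s: 32.9
ee_pos: [0.561, 0.0391, 0.1997]
eef_rot: [-3.141, -0.263, 1.819]
force: [0.8, 0.5, -0.6]
grip_width: 0.0102
grip_force: 60.0
```

```bash
python3 chk.py
```

```text
hoop by tool, hook frame: [ 0.      0.0035 -0.0696] F [ 0.7689  0.5358 -0.5608] [-0.1694 -0.0885  0.0491] t 32.9
hoop n 2673 x 3.684952563577961e-05 lean fit [ 0.0102 -0.0002]
centre y,z [ 0.0031 -0.0701] 0.014573337102581865
nose 338 x -0.020454491437834402 -0.012042909858757268 z med 0.052013226510565946 0.054871704140763894
keeper 1054 x -0.013979617582773048 0.007967664542911297 z med 0.045372499793300686 0.049948615269911095
arm 1369 x 0.030000366342829345 0.05999692659645029 z med 0.056360024081550913 0.058729653382992714
```

servo_tool(
  plan=[
    [0,-0.0003,0,0.001,0,0,0],
    [0,-0.0003,0,0.001,0,0,0],
    [0,-0.0001,0,0.0005,0,0,0],
    [0,-0.0001,0,0.0005,0,0,0],
    [0,0,0,0,0,0,0],
    [0,0,0,0,0,0,0],
    [0,0,0,0,0,0,0],
    [0,0,0,0,0,0,0],
  ],
)

```text
time_s: 33.95
ee_pos: [0.561, 0.0391, 0.1966]
eef_rot: [-3.141, -0.263, 1.819]
force: [-0.2, -0.3, -0.2]
grip_width: 0.0102
grip_force: 60.0
```

servo_tool(
  plan=[
    [0,-0.0001,0,0.0005,0,0,0],
    [0,0,0,0,0,0,0],
    [0,0,0,0,0,0,0],
    [0,0,0,0,0,0,0],
    [0,0,0,0,0,0,0],
    [0,0,0,0,0,0,0],
    [0,0,0,0,0,0,0],
    [0,0,0,0,0,0,0],
  ],
)

```text
time_s: 34.95
ee_pos: [0.561, 0.0391, 0.1961]
eef_rot: [-3.141, -0.263, 1.819]
force: [1.0, 0.5, 0.3]
grip_width: 0.0102
grip_force: 60.0
```

The rim is just touching the bowl. I release, wait, then check before retreating.

servo_tool(
  plan=[
    [35,0,0,0,0,0,0],
    [35,0,0,0,0,0,0],
    [35,0,0,0,0,0,0],
    [35,0,0,0,0,0,0],
    [35,0,0,0,0,0,0],
    [35,0,0,0,0,0,0],
    [35,0,0,0,0,0,0],
    [35,0,0,0,0,0,0],
  ],
)

```text
time_s: 35.95
ee_pos: [0.561, 0.0391, 0.1961]
eef_rot: [-3.141, -0.263, 1.819]
force: [-0.7, 0.2, -0.2]
grip_width: 0.0329
grip_force: 0.0
```

```bash
python3 chk.py w6.png
```

```text
hoop by tool, hook frame: [ 0.      0.0035 -0.0733] F [-0.7261  0.2163 -0.1996] [-0.1325 -0.1448 -0.0067] t 35.95
hoop n 2528 x 0.0002262439564887255 lean fit [ 0.0109 -0.0001]
centre y,z [ 0.0012 -0.0739] 0.011070670654261962
nose 369 x -0.020649363831760255 -0.012011534092629624 z med 0.05206713327375326 0.05491324372132242
keeper 1139 x -0.013975652940928144 0.007993141776739727 z med 0.04543985014379601 0.04992753080020648
arm 1393 x 0.030026607281856996 0.05999240340375093 z med 0.056443093454679766 0.05908838147057063
```

View pics/w6.png

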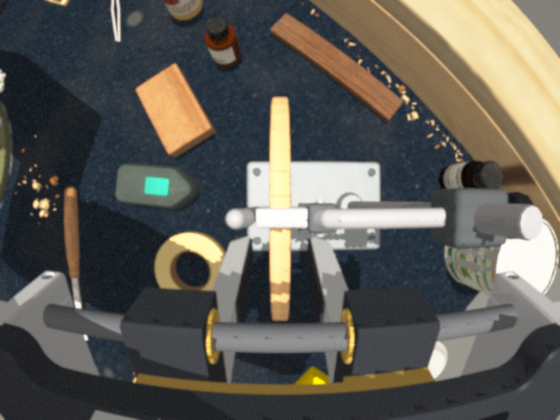

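The view shows the rim at column 280 under the closed keeper (280,218), with the open fingers at (232,275) and (325,275) clear of it. I retreat along the tool axis.

servo_tool(
  plan=[
    [35,0,0,-0.005,0,0,0],
    [35,0,0,-0.01,0,0,0],
    [35,0,0,-0.015,0,0,0],
    [35,0,0,-0.02,0,0,0],
    [35,0,0,-0.025,0,0,0],
    [35,0,0,-0.025,0,0,0],
    [35,0,0,-0.01,0,0,0],
    [35,0,0,0,0,0,0],
  ],
)

```text
time_s: 37.0
ee_pos: [0.5682, 0.0112, 0.3027]
eef_rot: [3.141, -0.263, 1.819]
force: [0.1, 0.6, 0.2]
grip_width: 0.0328
grip_force: 0.0
```

servo_tool(
  plan=[
    [35,0,0,0,0,0,0],
    [35,0,0,0,0,0,0],
    [35,0,0,0,0,0,0],
    [35,0,0,0,0,0,0],
    [35,0,0,0,0,0,0],
    [35,0,0,0,0,0,0],
    [35,0,0,0,0,0,0],
    [35,0,0,0,0,0,0],
  ],
)

```text
time_s: 38.0
ee_pos: [0.568, 0.0114, 0.3023]
eef_rot: [-3.141, -0.263, 1.819]
force: [0.0, -0.0, -0.1]
grip_width: 0.0329
grip_force: 0.0
```

```bash
python3 chk.py; sleep 0; python3 chk.py | sed -n 2,3p
```

```text
hoop by tool, hook frame: [ 0.0001 -0.0251  0.033 ] F [ 0.0224 -0.0275 -0.1431] [-0.1401 -0.1518 -0.0396] t 38.0
hoop n 977 x 0.000417633164200302 lean fit [-0.0019  0.0005]
centre y,z [ 0.0009 -0.074 ] 0.0007464737002389084
nose 115 x -0.020877407359893657 -0.012226234417631737 z med 0.05209950363294444 0.054707176239048166
keeper 351 x -0.013933438317583589 0.007758096397626747 z med 0.04523028419319683 0.04984168785647289
arm 446 x 0.03001489251933085 0.05999900311178345 z med 0.0563508207681728 0.05878513581908126
hoop n 982 x 0.0003871650551890719 lean fit [-0.0019  0.0004]
centre y,z [ 0.0009 -0.074 ] 0.000714296123480326
```

The hoop hangs still in the bowl at y +1 mm with the keeper closed, and nothing touches the robot. Handing in.

```bash
python3 -c "
from station import ctrl
print(ctrl.hand_in())"
```

```text
the job is handed in; nothing more can be done
None
```

The hoop hangs still in the hook's bowl with the keeper closed above it, after a tug of about 10 N held for over a second; handed in at about 38 s, after a missed first grasp (I lifted too soon) tipped the hoop in its rack and I had to re-grip it.

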